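# Slide the chopping board out over the sink and push the half turnip into the bowl

## Robot

A 6-joint arm with a two-finger parallel gripper is mounted at the origin on a cart in front of the work surface, level with it; the furniture and walls round the work are solid. World frame = base frame: x ahead of the robot, y to its left, z up, the work surface at z = 0. Lengths are in m, angles in degrees, forces in N, time in s.
With the tool pointing down it reaches from about 0.35 to 0.975 m from the base axis. Payload 7.1 kg.
Tool frame: the origin (TCP) lies midway between the tips of the shut fingers; the grasp point (between the pads) lies 19 mm behind it (env.grip_point_offset is the distance from the TCP to the grasp point, in m); z points along the fingers, y is the direction in which the jaws open and shut (so a half turn about z gives the same grasp; the last joint's range is limited). The gripper opens to 88 mm and grips with 3 to 60 N. Pads are 20 mm wide; open, the fingers measure 115 mm over their backs; the gripper's body (75 mm by 178 mm) begins 61 mm behind the grasp point.
Start: joints at [73.797, 24.242, 93.386, -0, 62.372, -1.089], TCP at [0.163, 0.603, 0.223] pointing down, gripper open.
Joint ranges: [-172.04, 172.04], [-51.8, 120.97], [4.93, 147.93], [-75.15, 255.16], [6.16, 154.13], [-145.62, 145.62]. Speed limits (degrees/s): [136.94, 136.94, 172.46, 180, 180, 180].

## Interface

Orientations are given as a 3x3 rotation matrix whose columns are the frame's x, y, z axes.
In Python, from station import env gives the robot as it stands. The module is installed in compiled form; this text tells all that it offers. Calls block until the motion is done:
- env.move_to(position, orientation): joint-space move of the TCP to a pose.
- env.move_straight(position, rot=None, v=0.15, force_limit=None): straight line of the TCP; rot=None keeps the orientation; v is the mean speed in m/s. With force_limit (N) it stops when the force on the tool has changed by that much, and returns True; else False.
- env.movej(angles): joint-space move.
- env.command_gripper(opening, grip_force=None): finger opening in m; grip_force is the grip in N (None keeps the last); returns when the fingers have stopped.
- env.dwell(seconds).
- env.solve_ik(position, orientation): joint angles nearest the present ones, or None.
- env.sense(): the state.
- env.capture(name): name is "side" or "top"; returns the picture (480x640x3 uint8, red, green, blue); there is no depth.
- env.get_calibration(name): a dict with "fx", "fy", "cx", "cy" (pixels), "extrinsics" (4x4, takes a point from camera to world coordinates). Camera axes: x right, y down, z forward; pixel columns grow to the right and rows downward; lengths in m; the calibration is good to about 2 mm. A picture is of the moment at which its call begins. get_calibration takes no time and is no camera call.
A pose or a line that the arm cannot do raises env.Unreachable and nothing moves.
- env.job_done(): hands the job in, once; it reports no verdict.
The state is a dict: "time_s": time; "joint_positions": joint angles; "qvel": joint speeds; "effort": joint torques, N m; "tcp_pos": TCP position; "tcp_rot": TCP orientation; "wrist_force": force on the tool from outside, world axes, zero at the start; "wrist_torque": the same for the moment, N m; "finger_gap": finger opening in m.
Only numpy, scipy, OpenCV 4.12 (cv2) and the standard library are available. Lean on these libraries where they do the work, as an engineer would, in place of code of your own. Each camera call takes 0.05 s, during which the arm holds its last target.

## Task

Push the chopping board along the worktop, without lifting it, until its rectangular opening hangs wholly past the sink's edge and over the steel bowl that stands in the sink, in line with the bowl's middle from front to back and no farther out than the bowl's middle, with the board square to the edge and lying flat. Then push the half turnip along the board and through the opening, so that it drops into the bowl. Push only, lift nothing, and leave the other things on the worktop where they stand.

Things in the scene. Friction and masses are not known exactly. Their poses are not given: they have to be found in the camera images.
- board: Loose pale wooden chopping board, 190 (its x) x 380 (its y) x 16 mm, 0.5 to 0.8 kg, flat on the worktop, turned up to 0.17 rad. Origin: centre of its underside; centre of mass at y = +11 mm. Through opening near its -y end (towards the sink): 80 mm in x, y = -170 to -98 mm. Beyond it a 20 mm end rail, beside it 55 mm strips. The dark line round the cutting field is flat.
- opening (a point): Centre of the board's opening, at the level of the board's top: (0, -134, 16) mm in the board's frame. Axes as the board's.
- half_turnip: Loose white half turnip with a short green stub on top, cut face down on the board's cutting field; 50 mm across (widest 8 mm above its underside), 34 mm high with the stub, 50 g. Origin: centre of its cut underside. It slides and is narrower than the opening.
- bowl: Fixed round stainless bowl standing in the sink, 164 mm across the rim (mouth 152 mm), 100 mm high, wall 3 mm; rim 81 mm below the worktop. Origin: centre of its underside, on the sink's floor 181 mm below the worktop; its axes are the world's. Its rim is 4 to 8 mm from the sink's left wall; its place along x varies by 10 cm.
- sink_edge (a point): A point on the sink's left edge, where the sink's wall drops: the edge runs straight along world x through it, from x = 0.43 to 0.74 m; the sink lies on its -y side. The worktop (z = 0) ends 25 mm before it, on the +y side; between them lies the sink's rim, 4 mm lower. Axes as the world's.
- flask: White upright flask, 67 mm across and 184 mm high; a bystander. Origin: centre of its underside.
- garlic: Garlic bulb, 60 mm across and high, near the worktop's front; a bystander. Origin: centre of its underside.
- lemon: Yellow lemon, 78 x 55 x 56 mm; a bystander. Origin: centre of its underside.
Not all that is in view belongs to the job. What is shaped like the half_turnip but red is not meant.

How it is judged (in metres and radians):
On the way:
1. the board lies at rest with its opening wholly past the sink's edge and over the bowl, the half turnip still on the board (world y of opening below -0.411 m and x of opening in the frame of bowl between -0.025 and 0.025 m and y of opening in the frame of bowl between -0.015 and 0.065 m and angle between the y axis of board and the y axis of sink_edge, either way round below 0.14 rad and height (world z) of board below 0.006 m and angle between board's own z axis and vertical below 0.03 rad and linear speed of board below 0.02 m/s and z of half_turnip in the frame of board between 0.01 and 0.055 m and y of half_turnip in the frame of board above -0.098 m), for 0.3 s.
At the end, for the whole second after the job is handed in: Opening wholly past the sink's edge; its centre within 25 mm of the bowl's middle along the edge, at most 15 mm past it and 65 mm short of it across; board flat, still, square to the edge within 8 degrees; half turnip still in the bowl; no bystander moved over 30 mm (world y of opening below -0.411 m and x of opening in the frame of bowl between -0.025 and 0.025 m and y of opening in the frame of bowl between -0.015 and 0.065 m and angle between the y axis of board and the y axis of sink_edge, either way round below 0.14 rad and height (world z) of board below 0.006 m and angle between board's own z axis and vertical below 0.03 rad and linear speed of board below 0.02 m/s and horizontal distance between half_turnip and bowl below 0.075 m and z of half_turnip in the frame of bowl between 0 and 0.075 m and linear speed of half_turnip below 0.05 m/s and distance of each of flask, garlic, lemon from where it was at the start of the episode below 0.03 m); the robot touches nothing.
It fails at once if the board is lifted or tipped (height (world z) of board above 0.015 m or angle between board's own z axis and vertical above 0.07 rad).
It fails at once if the half turnip is lifted off the board (height (world z) of half_turnip above 0.06 m).
It fails at once if the half turnip leaves the board otherwise than through the opening (height (world z) of half_turnip above -0.03 m and (x of half_turnip in the frame of board above 0.095 m or x of half_turnip in the frame of board below -0.095 m or y of half_turnip in the frame of board above 0.19 m or y of half_turnip in the frame of board below -0.175 m)).
It fails at once if a bystander is pushed away or knocked over (distance of any of flask, garlic, lemon from where it was at the start of the episode above 0.03 m).
It also fails if it takes over 69 s, if anything falls off the work surface, if the arm or the gripper's body presses on something with over 40 N, if the wrist force passes 120 N, or if a joint passes its speed limit or range.

## Working session

There is one attempt and no reset: what is moved stays moved. The work goes in short steps, each a Python script; the robot and the scene stay as the last script left them, time stands still between calls to the robot, and variables do not carry over. Pictures are saved under pics/ and viewed, and the job is handed in when it is done.

```bash
mkdir -p pics
python3 - <<'E'
from station import env
import cv2,numpy as np
for n in("top","side"):
    im=env.capture(n); cv2.imwrite(f"pics/{n}0.png",im[:,:,::-1]); 
    c=env.get_calibration(n); print(n,c["fx"],c["fy"],c["cx"],c["cy"]);print(np.round(c["extrinsics"],4))
s=env.sense();print(s["time_s"],s["tcp_pos"],s["finger_gap"],s["tcp_rot"])
E
```

```text
top 617.5651816355612 617.5651816355612 322.79702758820395 250.37357518370766
[[ 0.0267 -0.9955  0.0909  0.4206]
 [-0.9994 -0.0286 -0.0204 -0.0616]
 [ 0.0229 -0.0903 -0.9956  1.4737]
 [ 0.      0.      0.      1.    ]]
side 616.0955966287607 616.0955966287607 314.51820416400915 236.96573169808858
[[-0.9987  0.0234 -0.0459  0.6148]
 [ 0.0497  0.6722 -0.7387  0.9821]
 [ 0.0135 -0.74   -0.6725  0.912 ]
 [ 0.      0.      0.      1.    ]]
0.1 [0.16280725 0.6029053  0.2219839 ] 0.08810880078001654 [[-9.65407107e-01  2.60746950e-01 -3.83383600e-04]
 [ 2.60747231e-01  9.65406178e-01 -1.33891581e-03]
 [ 2.10026830e-05 -1.39256505e-03 -9.99999030e-01]]
```

View pics/top0.png

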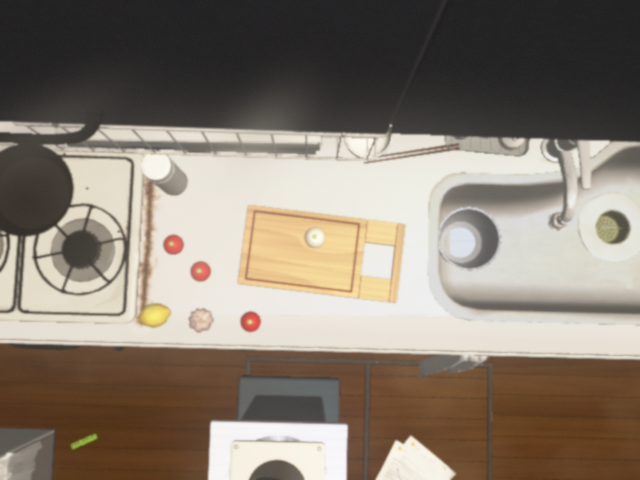

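View pics/side0.png

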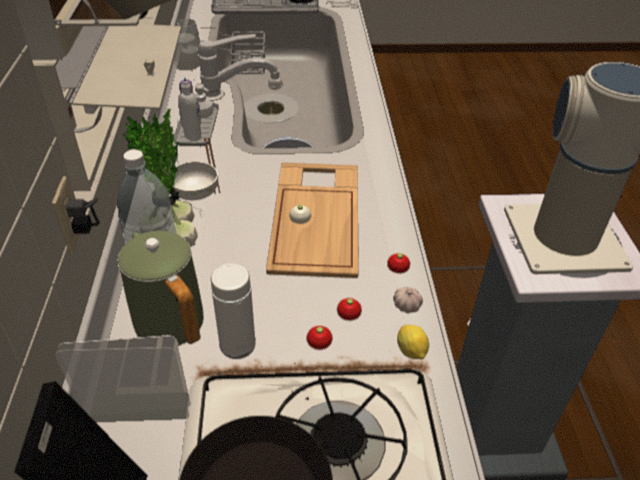

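Run:
```python
import cv2
a=cv2.imread("pics/top0.png")
cv2.imwrite("pics/c1.png",cv2.resize(a[190:320,230:420],None,fx=4,fy=4,interpolation=cv2.INTER_CUBIC))
cv2.imwrite("pics/c2.png",cv2.resize(a[160:330,410:530],None,fx=3.5,fy=3.5,interpolation=cv2.INTER_CUBIC))
```

```text
(no output)
```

View pics/c1.png

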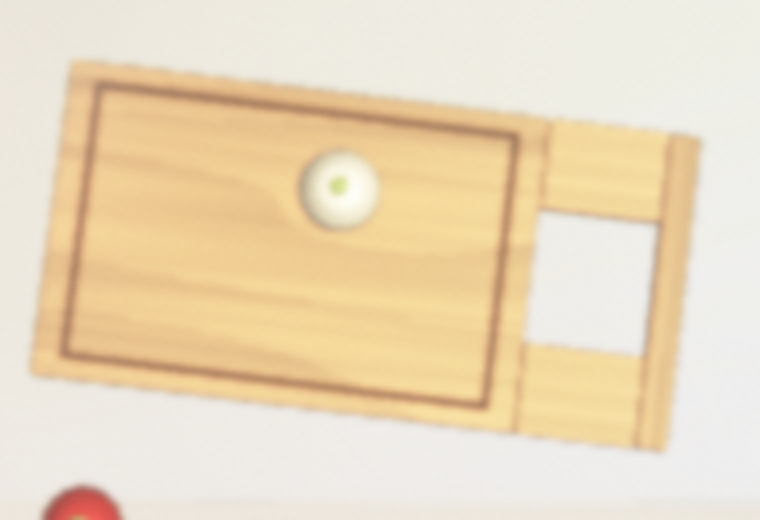

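View pics/c2.png

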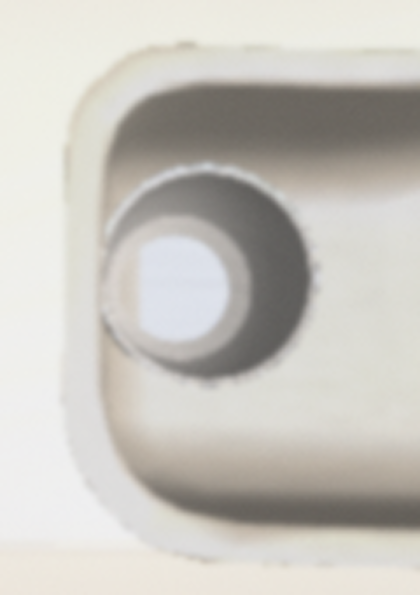

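```bash
cat > h.py <<'E'
from station import env
import numpy as np, cv2
def pt(n,u,v,z):
    c=env.get_calibration(n);E=np.array(c["extrinsics"])
    d=E[:3,:3]@np.array([(u-c["cx"])/c["fx"],(v-c["cy"])/c["fy"],1]);o=E[:3,3]
    return o+d*(z-o[2])/d[2]
def board(cs,z=0.016):
    P=np.array([pt("top",u,v,z)[:2] for u,v in cs]) # TL TR BR BL: TL=(+x far,+y end)
    L=np.array([[.095,.19],[.095,-.19],[-.095,-.19],[-.095,.19]])
    a=P-P.mean(0); th=np.arctan2((L[:,0]*a[:,1]-L[:,1]*a[:,0]).sum(),(L*a).sum())
    R=np.array([[np.cos(th),-np.sin(th)],[np.sin(th),np.cos(th)]])
    c=P.mean(0); print("centre",c.round(4),"th",round(th,4),"resid mm",((L@R.T+c-P)*1e3).round(1).tolist())
    print("opening",(R@[0,-.134]+c).round(4)); return c,th,R
E
python3 - <<'E'
from h import *
f=lambda u,v:(230+u/4-.37,190+v/4-.37)
c,th,R=board([f(72,60),f(700,136),f(665,450),f(30,375)])
t=pt("top",*f(340,189),.012);print("turnip",t,"in board",R.T@(t[:2]-c))
t=pt("top",*f(339,185),.034);print("stub",t,"in board",R.T@(t[:2]-c))
g=lambda u,v:(410+u/3.5-.36,160+v/3.5-.36)
for p in[(103,273),(312,273),(207,165),(207,382)]:print("bowl",pt("top",*g(*p),-.081).round(4))
for p in[(98,380),(104,230)]:print("edge",pt("top",*g(*p),-.004).round(4))
for p in[(68,380),(66,230)]:print("top end",pt("top",*g(*p),-.0).round(4))
for n,p,z in[("flask",(157,163),.184),("garlic",(201,320),.03),("lemon",(154,315),.028),("tom1",(174,244),.015),("tom2",(201,271),.015),("tom3",(250,321),.015)]:print(n,pt("top",*p,z).round(3))
E
```

```text
centre [ 0.5469 -0.0885] th -0.0915 resid mm [[1.0, 1.7], [0.7, -1.3], [-1.2, -1.9], [-0.4, 1.5]]
opening [ 0.5347 -0.2219]
turnip [ 0.58582782 -0.07123333  0.012     ] in board [0.0371861  0.02074282]
stub [ 0.58568355 -0.07043625  0.034     ] in board [0.03696958 0.02152338]
bowl [ 0.6037 -0.3884 -0.081 ]
bowl [ 0.6081 -0.5413 -0.081 ]
bowl [ 0.6853 -0.4639 -0.081 ]
bowl [ 0.5264 -0.4648 -0.081 ]
edge [ 0.5204 -0.3694 -0.004 ]
edge [ 0.6246 -0.3726 -0.004 ]
top end [ 0.5196 -0.3479  0.    ]
top end [ 0.6232 -0.3454  0.    ]
flask [0.714 0.267 0.184]
garlic [0.383 0.186 0.03 ]
lemon [0.391 0.295 0.028]
tom1 [0.559 0.26  0.015]
tom2 [0.497 0.194 0.015]
tom3 [0.383 0.075 0.015]
```

```bash
cat >> h.py <<'E'
def Rj(yaw): # tool down, jaw axis y at world angle yaw (deg)
    a=np.deg2rad(yaw);y=np.array([np.cos(a),np.sin(a),0]);z=np.array([0,0,-1.]);return np.c_[np.cross(y,z),y,z]
def st(t=""):
    s=env.sense();print(t,round(s["time_s"],2),s["tcp_pos"].round(4),"F",np.round(s["wrist_force"],1),"gap",round(s["finger_gap"],4))
def snap(name,n="top"):
    im=env.capture(n);cv2.imwrite(f"pics/{name}.png",im[:,:,::-1]);return im[:,:,::-1]
E
python3 - <<'E'
from h import *
c=np.array([.5469,-.0885]);th=-.0915
R=np.array([[np.cos(th),-np.sin(th)],[np.sin(th),np.cos(th)]])
yaw=90+np.degrees(th)
a=R@[-.13,.011]+c; b=R@[-.1065,.011]+c; print(a,b)
Q=Rj(yaw)
p=env.sense()["tcp_pos"]; env.move_straight([p[0],p[1],.30],v=.2)
env.move_to([*a,.15],Q); st()
env.move_straight([*a,.007],v=.15); st()
env.move_straight([*b,.007],v=.05); st("pre")
# final: board centre (.606, y), th 0
env.move_straight([.606-.105,b[1]+.0,.007],Rj(90),v=.03); st("pushed")
env.move_straight([.47,b[1],.007],v=.1); env.move_straight([.45,b[1],.12],v=.2)
snap("top1")
E
```

```text
[ 0.41844891 -0.06566761] [ 0.44185061 -0.06781486]
 3.23 [ 0.4188 -0.0653  0.1501] F [-0.7 -0.7 -0.4] gap 0.0879
 4.33 [ 0.4189 -0.0657  0.0075] F [ 0.5 -0.3 -0.4] gap 0.0881
pre 4.94 [ 0.4421 -0.0678  0.007 ] F [-0.1  0.3 -0.1] gap 0.0879
pushed 7.07 [ 0.4987 -0.0677  0.0067] F [-5.5 -1.3  4.6] gap 0.0879
```

View pics/top1.png

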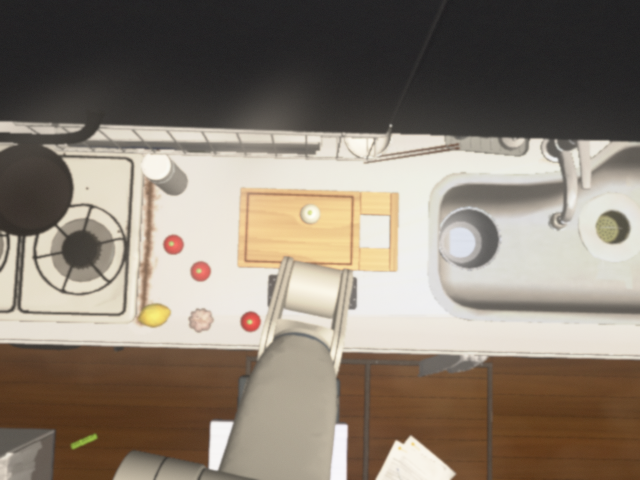

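Run:
```python
import cv2
a=cv2.imread("pics/top1.png")
cv2.imwrite("pics/c3.png",cv2.resize(a[170:290,225:415],None,fx=4,fy=4,interpolation=cv2.INTER_CUBIC))
```

```text
(no output)
```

View pics/c3.png

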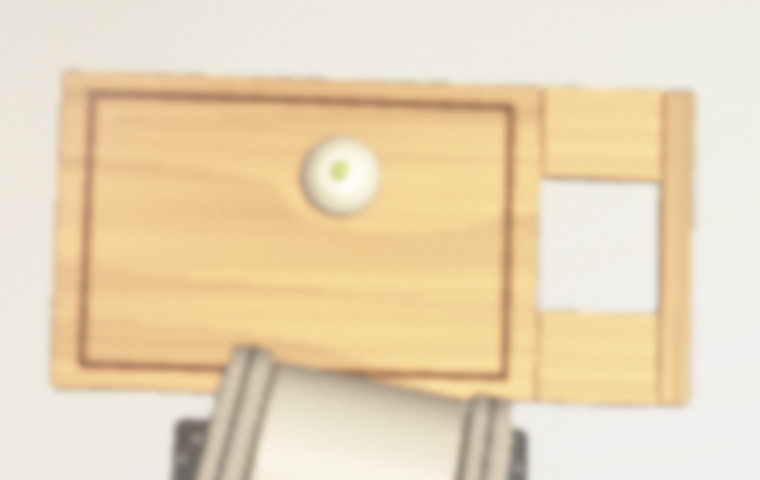

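Run:
```python
from h import *
f=lambda u,v:(225+u/4-.37,170+v/4-.37)
c,th,R=board([f(64,72),f(694,90),f(689,405),f(52,388)])
t=pt("top",*f(340,176),.012+.012);print("turnip",t,"in board",R.T@(t[:2]-c))
```

```text
centre [ 0.6043 -0.08  ] th 0.0015 resid mm [[0.6, 1.7], [0.4, -1.5], [-0.5, -1.8], [-0.5, 1.6]]
opening [ 0.6045 -0.214 ]
turnip [ 0.63952688 -0.05776782  0.024     ] in board [0.03529043 0.02214145]
```

Run:
```python
from h import *
for y in(0,180):print(y,env.solve_ik([.605,.15,.15],Rj(y)),env.solve_ik([.605,-.108,.007],Rj(y)))
yaw=0 if env.solve_ik([.605,.15,.15],Rj(0)) is not None else 180
p=env.sense()["tcp_pos"]; env.move_straight([p[0],p[1],.17],v=.2)
env.move_to([.605,.15,.17],Rj(yaw)); st()
env.move_straight([.605,.15,.007],v=.15)
env.move_straight([.605,.122,.007],v=.08); st("pre")
env.move_straight([.605,-.098,.007],v=.05); st("pushed")
env.move_straight([.605,-.06,.007],v=.1); env.move_straight([.605,-.03,.15],v=.25)
env.move_to([.45,.15,.2],Rj(yaw)); st()
a=snap("top2")
cv2.imwrite("pics/c4.png",cv2.resize(a[170:290,320:510],None,fx=4,fy=4,interpolation=cv2.INTER_CUBIC))
```

```text
0 [ 1.28308509e+01  2.90765009e+01  9.64583365e+01 -2.54444375e-14
  5.44651626e+01  1.28308509e+01] [-1.12308996e+01  4.05509827e+01  9.99854927e+01 -2.54444375e-14
  3.94635246e+01 -1.12308996e+01]
180 None None
 10.42 [0.6046 0.1495 0.1694] F [ 0.1 -0.3  0.5] gap 0.0878
pre 12.15 [0.6051 0.1213 0.0072] F [0.7 0.  0.9] gap 0.0877
pushed 16.7 [ 0.605 -0.098  0.007] F [ 0.2  2.8 -1.1] gap 0.0877
 18.93 [0.4507 0.1496 0.1996] F [ 0.3 -0.4 -1. ] gap 0.088
```

View pics/top2.png

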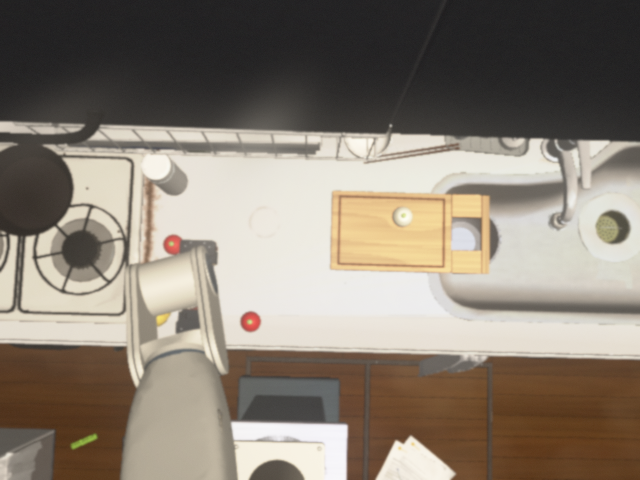

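View pics/c4.png

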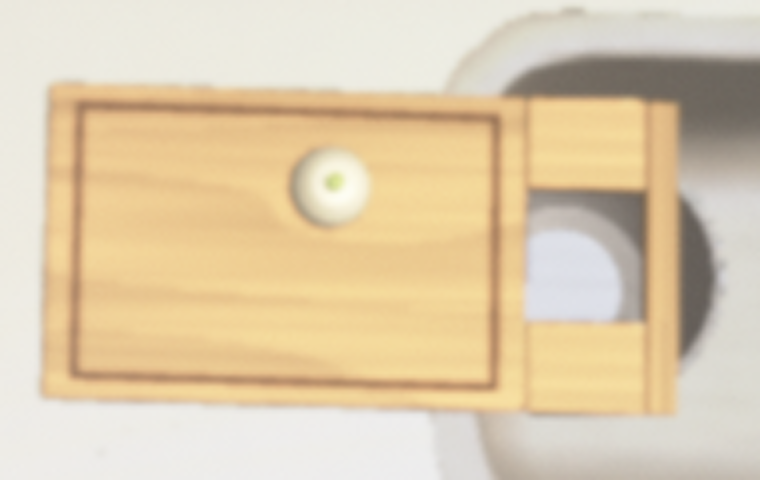

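Run:
```python
from h import *
f=lambda u,v:(320+u/4-.37,170+v/4-.37)
c,th,R=board([f(51,84),f(679,103),f(675,414),f(41,397)])
t=pt("top",*f(331,187),.024);print("turnip",t,"in board",R.T@(t[:2]-c))
t=pt("top",*f(335,182),.05);print("stub",t,"in board",R.T@(t[:2]-c))
for p in[(528,188),(645,190),(645,323),(528,322)]:print(pt("top",*f(*p),.016).round(4))
```

```text
centre [ 0.6043 -0.2987] th -0.001 resid mm [[1.6, 1.7], [1.0, -0.3], [-1.7, -2.1], [-0.9, 0.7]]
opening [ 0.6041 -0.4327]
turnip [ 0.63957451 -0.27824052  0.024     ] in board [0.03528431 0.02053194]
stub [ 0.63866321 -0.27665188  0.05      ] in board [0.03437139 0.02211964]
[ 0.6437 -0.3977  0.016 ]
[ 0.6446 -0.4681  0.016 ]
[ 0.5646 -0.4684  0.016 ]
[ 0.5632 -0.3983  0.016 ]
```

Run:
```python
from h import *
t=np.array([.6393,-.2778]);o=np.array([.6015,-.440]);d=(o-t)/np.linalg.norm(o-t)
yaw=np.degrees(np.arctan2(d[1],d[0]))+90; print(d,yaw)
Q=Rj(yaw)
env.command_gripper(.03)
a=t-d*.06;e=o-d*.03
env.move_to([.52,-.05,.2],Q)
env.move_to([*a,.13],Q); env.move_straight([*a,.020],v=.12); st("down")
env.move_straight([*(t-d*.034),.020],v=.05); st("pre")
env.move_straight([*e,.020],v=.06); st("end")
env.move_straight([*(e-d*.02),.020],v=.1); env.move_straight([*(e-d*.03),.15],v=.25)
env.move_to([.48,.08,.2],Q); st()
a=snap("top3")
cv2.imwrite("pics/c5.png",cv2.resize(a[170:290,320:510],None,fx=4,fy=4,interpolation=cv2.INTER_CUBIC))
```

```text
[-0.22696387 -0.97390318] -13.118387860263809
down 22.81 [ 0.6536 -0.2196  0.0208] F [ 0.3 -0.1 -0.1] gap 0.0301
pre 23.48 [ 0.6469 -0.2449  0.02  ] F [-0.6 -0.5  0.8] gap 0.0299
end 26.47 [ 0.6083 -0.4106  0.02  ] F [-0.8 -0.1  0.4] gap 0.0301
 29.25 [0.4807 0.0795 0.1999] F [-0.6 -0.9 -0.3] gap 0.0295
```

View pics/top3.png

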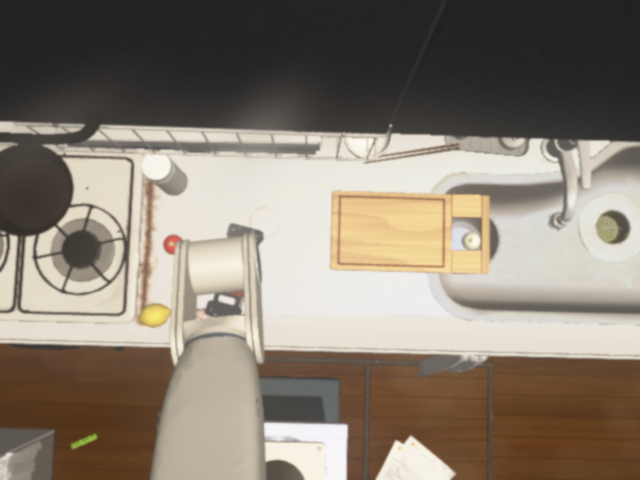

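View pics/c5.png

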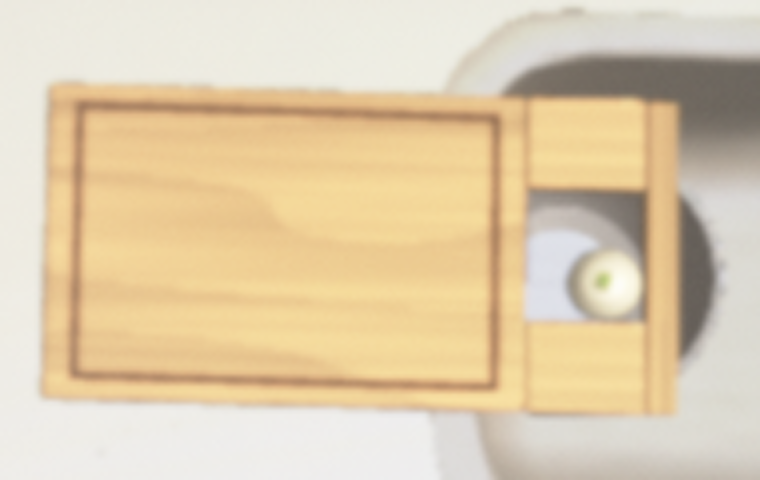

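Run:
```python
from h import *
env.dwell(.5)
p=snap("top4"); q=cv2.imread("pics/top3.png"); print("diff board/turnip region",np.abs(p[180:280,320:510].astype(int)-q[180:280,320:510]).mean())
print("turnip at",pt("top",320+608/4,170+283/4,-.155)); snap("side4","side"); st()
env.job_done()
```

```text
diff board/turnip region 0.5666666666666667
turnip at [ 0.6066039  -0.49220374 -0.155     ]
 29.9 [0.48 0.08 0.2 ] F [-0.3 -0.  -0.8] gap 0.0298
the job is handed in; nothing more can be done
```

View pics/side4.png

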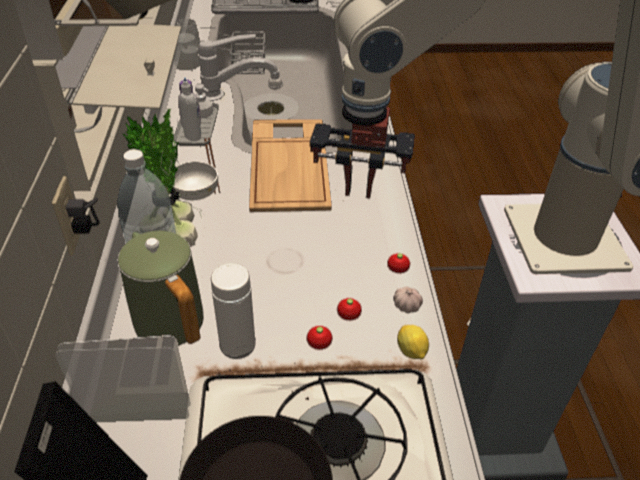

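I finished the job and handed it in at about 30 s. The half turnip lies in the bowl, and my last checks found nothing wrong.

- **Pushes:** I pushed the board from its front side with the open fingers to square it and line it up with the bowl. A push on its far end then slid the opening out over the sink. Last, I pushed the turnip diagonally through the opening, with the fingers 30 mm apart.
- **Board:** The opening's centre measured (0.604, -0.433), against the bowl's middle at about (0.606, -0.463). That is 22 mm past the -0.411 limit, and the board was square within about 0.001 rad. A second picture 0.5 s later showed no visible movement.
- **Turnip:** It lies at about (0.607, -0.492), some 30 mm from the bowl's middle.
- **Other things:** In the last side picture (`pics/side4.png`) the flask (235, 310), garlic (408, 298), lemon (413, 341) and the three red ones appear at the same pixels as at the start. The gripper is raised clear of everything.
- **Disagreement:** I read the sink's edge at y = -0.371 in the picture, while the task's numbers imply about -0.375. The opening's margin covers that difference.

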